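# Fit the filter cell on the examination lamp and hold it home

## Robot

A 7-joint arm with a two-finger parallel gripper is mounted at the origin on the work surface. World frame = base frame: x ahead of the robot, y to its left, z up, the work surface at z = 0. Lengths are in m, angles in rad, forces in N, time in s.
With the tool pointing down it reaches from about 0.4 to 0.875 m from the base axis. Payload 19.3 kg.
Tool frame: the origin (TCP) lies at the very end of the fingers, on their centre line; the grasp point (between the pads) lies 19 mm behind it; z points along the fingers, y is the line along which they close (so a half turn about z gives the same grasp; the last joint's range is limited). The gripper opens to 85 mm and grips with 20 to 120 N. Pads are 22 mm wide; open, the fingers measure 114 mm over their backs; the gripper's body (76 mm by 85 mm) begins 54 mm behind the grasp point. The pads swing forward as they close: fully open they stand 13 mm farther back than shut.
Start: joints at [-1.174, 0.521, -0.036, 1.599, 0.021, 1.021, -0.113], TCP at [0.281, 0.558, 0.195] pointing down, gripper open.
Joint ranges: [-2.91, 2.91], [-0.3, 2.13], [-1.5, 1.42], [0.17, 2.43], [-1.26, 4.41], [0.16, 1.93], [-2.52, 2.52]. Speed limits (rad/s): [1.89, 1.89, 2.39, 2.39, 3.01, 3.01, 3.01].

## Interface

Orientations are given as [roll, pitch, yaw] about the fixed x, y, z axes, in that order (R = Rz(yaw) Ry(pitch) Rx(roll)).
In Python, from workcell import bot gives the robot as it stands.
- The arm moves only by the tool carry_out, never from a script. Its argument "rows" is a list that holds one entry, the list of rows, each a list of 4 numbers: the shift along the tool's x, y, z in m, then the turn about the tool's z in degrees. In form: [[[x, y, z, twist], ...]]. A call has 1 to 12 rows; each row is the pose to reach, as a shift and turn from the pose commanded when the call began, along the tool's axes at that moment; what a row does not reach only later rows make up. A row lasts 1/12 s, in which the tool goes at most 41.7 mm and 7.16 degrees, less where a joint would pass 70% of its speed; a pose out of reach is approached as far as the arm can. A call with a gripper value outside its range is refused whole. "grip" is the finger opening in m, from 0 to 0.0854, set as the call begins (left out, the last holds). The fingers move at their own pace and stop on an object; "grip_force" is the grip in N (left out, the last holds). Time passes only in rows, so rows that repeat a pose let the fingers close. It gives the time, the measured TCP pose, the force, the opening and the grip force at its end, in the units of the state.
- bot.observe(): the state, without advancing time (a new reading comes with each control period).
- bot.grab_frame(name): name is "side" or "top"; returns a dict with "pixels" (480x640x3 uint8, red, green, blue), "K" (3x3 intrinsics, pixels), "pose" (4x4, takes a point from camera to world coordinates). Camera axes: x right, y down, z forward; pixel columns grow to the right and rows downward; lengths in m; the calibration is good to about 2 mm. A picture is of the moment at which its call begins. There is no depth.
- bot.job_done(): hands the job in; it is judged then, once.
Trained networks look in a picture, given as the dict that the camera call returned (one of the last four; its "shot" number tells which), for a name from the list of things; names that differ only in an ending like _2 or _b are one class to them, and where a whole thing is asked for, a point or a joint stands for the part that bears it (a point fixed in the world has none). Each returns a list of dicts, best first, with "conf" (0 to 1); they miss things now and then, are a little off and sometimes report something else, mostly with a low value. They report only what shows in the picture. A call takes as long as a camera call.
- bot.look_for(picture, label): "position" ([column, row] in pixels, amid what is visible of it).
- bot.regions_of(picture, label): "region" (480x640 bool, what is visible of it) and "position" ([column, row] in pixels, amid what is visible of it).
- bot.spot_point(picture, label): "position" ([column, row] in pixels: a listed point, or the origin of a listed thing).
The state is a dict: "clock": time; "qpos": joint angles; "qd": joint speeds; "joint_efforts": joint torques, N m; "position": TCP position; "tool_rot": TCP orientation; "force": force on the tool from outside, world axes, zero at the start; "moment": the same for the moment, N m; "grip_width": finger opening in m; "finger_force": force on a finger pad.
Only numpy, scipy, OpenCV 4.12 (cv2) and the standard library are available. Lean on these libraries where they do the work, as an engineer would, in place of code of your own. Each camera call takes 0.05 s, during which the arm holds its last target. There are 200 camera calls.

## Task

Slide the barrel bolt on the lamp's board fully into its keeper so the lamp is locked. Then set the knurled filter cell upright on the lamp's sprung socket, turn it under light pressure until its hidden keyways drop over the pins, push it fully home against the spring, and finish still holding it pushed home with the gripper. Leave the bottle, the jar and the spatula undisturbed.

Things in the scene. Friction and masses are not known exactly. Their poses are not given: they have to be found in the camera images.
- bolt (a joint): Steel barrel bolt on the plywood board beside the lamp (on the lamp's right as seen from the robot). 0 m is fully drawn back, 0.036 m is fully in its keeper (end stop). It starts partly drawn and slides with about 2 N of friction, staying where it is left.
- bolt_knob (a point): Centre of the top of the bolt's upright brass knob (14 mm diameter, black tip), 70 mm over the bench. The knob's upper 37 mm stand clear above the bolt's guide straps and keeper (33 mm over the bench). This point's level x axis is the direction in which the bolt slides into the keeper; z is up. The bolt's line runs 125 mm from the lamp's axis.
- home (a point): Point on the axis of the upright, fixed lamp head (black finned cylinder, 94 mm diameter, top 90 mm over the bench) where the centre of the cell's underside lies when the cell is fully home with the spring fully pressed: 92 mm over the bench; z is up.
- lamp_socket (a point): Centre of the socket flange's top when not pressed, 97 mm over the bench. Aluminium flange 57 mm in diameter, with an upright spigot on it, 35 mm in diameter, 13.5 mm tall, tapered above 9 mm. The socket cannot turn. It sinks 5 mm straight down against a spring (about 4 N at first, 10 N at its end stop) and comes back up when let go.
- pin_level (a point): On the axis, level with the tops of the pins when the socket is not pressed: 105 mm over the bench. Four equal brass pins stand radially out of the spigot, 90 degrees apart, to 24.5 mm from the axis; 4.5 mm wide, flat tops 8 mm above the flange; they sink with the socket. Their angle differs from run to run and is not shown by this point's axes.
- cell: Filter cell: a round cap 33 mm tall, about 0.12 kg, standing upright on a 110 mm square cork pad 6 mm thick at the robot's left. Dark knurled collar above, aluminium skirt below. Origin: centre of its underside; z is up through its violet glass. The yaw of its axes does not tell where its hidden keyways are.
- collar (a point): Centre of the cell's knurled collar, on its axis 24 mm above its underside. The collar is 56 mm in diameter and 18 mm tall (from 15 to 33 mm above the underside): grip it here from above and turn it about the cell's z axis.
- bore (a point): Centre of the mouth of the cell's bore, in its underside: 38 mm diameter, 15 mm deep, with four equal keyways inside, 90 degrees apart, about 8 mm wide, hidden and unmarked. Unless they meet the pins within about 0.08 rad the skirt rests on the pin tops; when they do, it drops 8 mm over them onto the flange. So a turn of up to 90 degrees either way finds them.
- bottle: Bystander: amber glass bottle, 44 mm diameter, 85 mm tall, black cap; origin at the centre of its underside.
- jar: Bystander: glass jar with green cap, 52 mm diameter, 65 mm tall; origin at the centre of its underside.
- spatula: Bystander: steel spatula with a wooden handle, lying on the bench 0.28 m long along its x axis.

How it is judged:
By the outcome, as a careful person would: the job done as asked, in the order asked, and still so for the second after the job is handed in, while the arm keeps its last pose, push and grip.
It also fails if it takes over 61 s, if anything falls off the work surface, if the arm or the gripper's body presses on something with over 40 N, if the wrist force passes 120 N, or if a joint passes its speed limit or range.

## Working session

There is one attempt and no reset: what is moved stays moved. The work goes in short steps, Python scripts to look and compute and a tool call to move; the robot and the scene stay as the last step left them, time stands still between calls to the robot, and variables do not carry over. Pictures are saved under pics/ and viewed, at most 10 in all, crops included, and the job is handed in when it is done.

Besides the shell and the picture viewer there is one more tool, called after "Emit:" as name(argument=value, ...), one argument or row to a line, values as JSON. carry_out: Moves the arm, as the interface text tells. Its arguments: {"type":"object","properties":{"rows":{"type":"array","items":{"type":"array","items":{"type":"array","items":{"type":"number"}}}},"grip":{"type":"number"},"grip_force":{"type":"number"}},"required":["rows"]}

```bash
mkdir -p pics; cat > h.py <<'E'
import numpy as np, cv2
from workcell import bot
def ray(f,p):
    K=np.array(f["K"]);T=np.array(f["pose"])
    d=T[:3,:3]@np.linalg.solve(K,[p[0],p[1],1.]);return T[:3,3],d
def atz(f,p,z):
    o,d=ray(f,p);return o+d*(z-o[2])/d[2]
def tri(fs,ps):
    A=np.zeros((3,3));b=np.zeros(3)
    for f,p in zip(fs,ps):
        o,d=ray(f,p);d=d/np.linalg.norm(d);M=np.eye(3)-np.outer(d,d);A+=M;b+=M@o
    return np.linalg.solve(A,b)
def proj(f,X):
    T=np.linalg.inv(np.array(f["pose"]));c=T[:3,:3]@X+T[:3,3];u=np.array(f["K"])@c;return u[:2]/u[2]
E
python3 - <<'E'
from h import *
np.set_printoptions(precision=4,suppress=True)
s=bot.observe()
for k in s: print(k,np.round(s[k],4))
F={n:bot.grab_frame(n) for n in("side","top")}
for n in F:
    cv2.imwrite(f"pics/{n}0.png",F[n]["pixels"][...,::-1]); print(n,np.array(F[n]["pose"])[:3,3])
for l,z in dict(bolt_knob=.07,home=.092,lamp_socket=.097,pin_level=.105,cell=.006,collar=.03,bore=.006,bottle=0,jar=0,spatula=0).items():
    for n in F:
        for r in bot.spot_point(F[n],l)[:2]:
            print(l,n,np.round(r["position"],1),round(r["conf"],2),atz(F[n],r["position"],z))
E
```

```text
clock 0.0
qpos [-1.1742  0.5221 -0.0363  1.6     0.0212  1.0211 -0.1128]
qd [-0.0002 -0.     -0.0003 -0.0001  0.0009 -0.0016  0.0013]
joint_efforts [ -0.0018 -92.7101   1.9794 -36.9936   0.0178   0.0082   0.    ]
position [0.2811 0.5578 0.1946]
tool_rot [-3.1404  0.0001  2.6748]
force [-0.7465 -0.6319  0.0638]
moment [ 0.0006 -0.0413 -0.0961]
finger_force 0.0
grip_width 0.0857
side [ 0.4731 -0.4732  0.6052]
top [0.3972 0.1133 1.051 ]
bolt_knob side [277.6 440.7] 0.97 [ 0.4826 -0.221   0.07  ]
bolt_knob top [481.1 313.6] 0.76 [ 0.4839 -0.2221  0.07  ]
home top [424.  278.5] 0.58 [ 0.5489 -0.1026  0.092 ]
lamp_socket side [264.5 234.9] 0.73 [0.5293 0.1014 0.097 ]
lamp_socket top [430.  276.8] 0.59 [ 0.5519 -0.1136  0.097 ]
lamp_socket top [353.  184.3] 0.29 [0.7441 0.044  0.097 ]
pin_level side [304.4 333.2] 0.98 [ 0.5434 -0.1098  0.105 ]
pin_level top [426.8 277.7] 0.93 [ 0.5486 -0.1053  0.105 ]
cell side [265.1 237.6] 0.87 [0.5391 0.1964 0.006 ]
cell side [277.  444.5] 0.29 [ 0.482  -0.1954  0.006 ]
cell top [277.4 281.2] 0.79 [0.5463 0.2012 0.006 ]
cell top [283.4 187.2] 0.75 [0.7653 0.1981 0.006 ]
collar side [267.  227.8] 0.81 [0.5448 0.1954 0.03  ]
collar top [277.2 277.6] 0.93 [0.5507 0.2    0.03  ]
bore side [267.5 237.6] 0.76 [0.5435 0.1951 0.006 ]
bore top [280.2 281. ] 0.91 [0.5469 0.1951 0.006 ]
bottle side [418.3 273. ] 0.97 [0.7807 0.0354 0.    ]
bottle top [354.4 183. ] 0.8 [0.7827 0.0338 0.    ]
jar side [379.1 220.7] 0.84 [0.7656 0.1879 0.    ]
jar top [284.8 188.4] 0.79 [0.7646 0.1952 0.    ]
spatula side [217.3 190.2] 0.86 [0.4683 0.3831 0.    ]
spatula top [193.2 306.7] 0.64 [0.485  0.3838 0.    ]
```

View pics/side0.png

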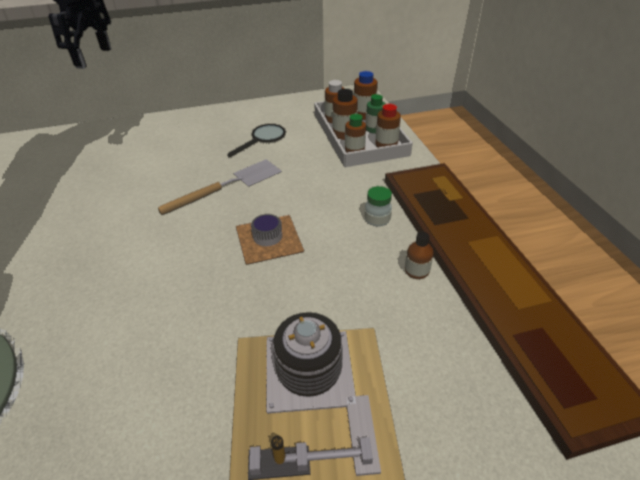

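View pics/top0.png

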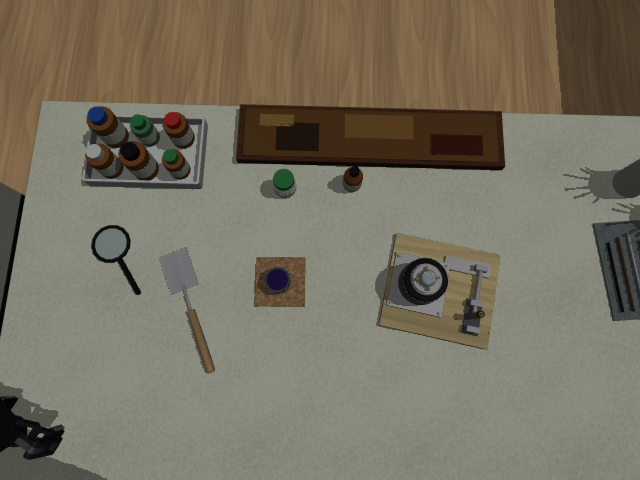

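View crops.

```bash
python3 - <<'E'
import cv2,numpy as np
a=cv2.imread("pics/top0.png")[230:350,370:510];b=cv2.imread("pics/side0.png")[310:480,225:395]
a=cv2.resize(a,None,fx=4,fy=4,interpolation=2);b=cv2.resize(b,(240,240),interpolation=2)
b=cv2.copyMakeBorder(b,0,240,0,0,0);cv2.imwrite("pics/c.png",np.hstack([a,b]))
E
```

```text
(no output)
```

View pics/c.png

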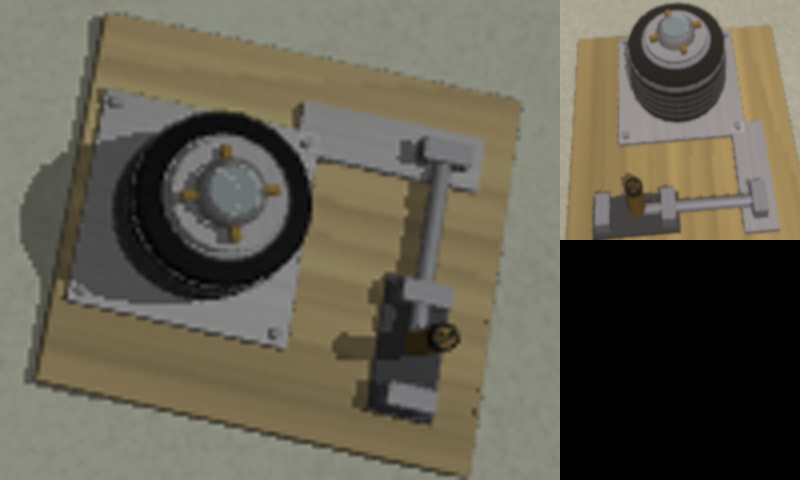

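The crop shows the lamp at about (426,277) in the top image with its pins, the knob at (481,314), and the bolt sliding up the image to the keeper at about (482,268).

```bash
cat >> h.py <<'E'
def R(): 
    from scipy.spatial.transform import Rotation as Q
    return Q.from_euler("xyz",bot.observe()["tool_rot"]).as_matrix()
def go(X,yaw=None):
    """tool-axis shift and twist (deg) from measured pose to world X, yaw (mod pi)"""
    s=bot.observe();d=R().T@(np.array(X)-s["position"])
    t=0 if yaw is None else -np.degrees((yaw-s["tool_rot"][2]+np.pi/2)%np.pi-np.pi/2)
    return np.round(d,4),round(t,2)
E
python3 - <<'E'
from h import *
np.set_printoptions(precision=4,suppress=True)
F={n:bot.grab_frame(n) for n in("side","top")}
c=lambda x,y:(370+x/4-.4,230+y/4-.4)
P=[atz(F["top"],c(*p),.015)[:2] for p in[(108,12),(520,100),(35,380),(468,474)]]
for i,j in((2,0),(3,1),(1,0),(3,2)):
    d=P[j]-P[i];print(np.arctan2(d[1],d[0]))
for l in("bolt_knob","pin_level","collar"):
    p=[bot.spot_point(F[n],l)[0]["position"] for n in F]; print(l,tri(list(F.values()),p))
# bolt rod line
a=atz(F["top"],c(440,165),.027);b=atz(F["top"],c(425,275),.027);d=a-b;print("rod",np.arctan2(d[1],d[0]))
print(go([.445,-.213,.15],-.2+np.pi/2), go([.445,-.213,.15],-.2))
E
```

```text
-0.19608446152184913
-0.1891644423223926
1.3829503701989263
1.3902427577034366
bolt_knob [ 0.4835 -0.2218  0.0668]
pin_level [ 0.5482 -0.1099  0.1023]
collar [0.5449 0.1994 0.0343]
rod -0.17863566135353248
(array([-0.4933, -0.6149,  0.0452]), np.float64(74.71)) (array([-0.4933, -0.6149,  0.0452]), np.float64(-15.29))
```

```bash
python3 - <<'E'
from h import *
print(go([.5,.2,.2],-.19)); print(go([.4395,-.2133,.15],-.19)); print(go([.4395,-.2133,.045],-.19))
E
```

```text
(array([-0.3565, -0.2213, -0.0048]), np.float64(-15.87))
(array([-0.4885, -0.6176,  0.0452]), np.float64(-15.87))
(array([-0.4885, -0.6176,  0.1502]), np.float64(-15.87))
```

Emit:
carry_out(
  rows=[
    [[-0.036,-0.022,0,-2],[-0.072,-0.044,0,-4],[-0.108,-0.066,0,-6],[-0.144,-0.088,0,-8],[-0.18,-0.11,0,-10],[-0.216,-0.133,0,-12],[-0.252,-0.155,0,-14],[-0.288,-0.178,0,-15.87],[-0.324,-0.2,0,-15.87],[-0.3565,-0.2213,0,-15.87],[-0.373,-0.26,0,-15.87],[-0.39,-0.3,0,-15.87]],
  ],
  grip=0,
  grip_force=20,
)

```text
clock: 2.5
position: [0.4954, 0.1173, 0.195]
tool_rot: [-3.142, 0.0, 2.951]
force: [0.3, -1.3, 0.3]
grip_width: 0.0003
finger_force: 0.0
```

```bash
python3 - <<'E'
from h import *
print(bot.observe()["position"],go([.4395,-.2133,.15],-.19))
E
```

```text
[0.495391   0.11731631 0.19499607] (array([-0.0077, -0.3352,  0.045 ]), np.float64(-0.03))
```

Emit:
carry_out(
  rows=[
    [[-0.001,-0.04,0.005,0],[-0.002,-0.08,0.01,0],[-0.003,-0.12,0.015,0],[-0.004,-0.16,0.02,0],[-0.005,-0.2,0.025,0],[-0.006,-0.24,0.03,0],[-0.007,-0.28,0.035,0],[-0.0077,-0.32,0.045,0],[-0.0077,-0.3352,0.06,0],[-0.0077,-0.3352,0.1,0],[-0.0077,-0.3352,0.13,0],[-0.0077,-0.3352,0.148,0]],
  ],
)

```text
clock: 3.5
position: [0.4379, -0.2112, 0.0447]
tool_rot: [3.141, -0.002, 2.951]
force: [0.1, 0.2, -0.6]
grip_width: -0.0004
finger_force: 0.0
```

```bash
python3 - <<'E'
from h import *
print(bot.observe()["position"],go([.4835,-.2218,.047],-.19))
F={n:bot.grab_frame(n) for n in("side","top")}
b=F["side"]["pixels"][300:480,200:420,::-1];a=F["top"]["pixels"][230:350,400:510,::-1]
cv2.imwrite("pics/d.png",np.hstack([cv2.resize(b,(440,360)),cv2.resize(a,(330,360))]))
E
```

```text
[ 0.43794166 -0.21123357  0.04465725] (array([-0.0467, -0.0017, -0.0024]), np.float64(-0.04))
```

View pics/d.png

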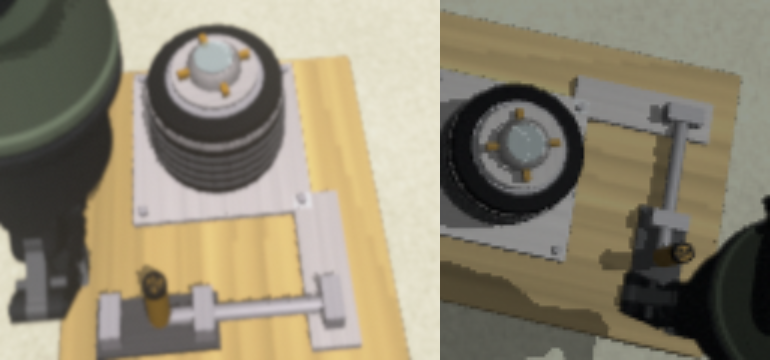

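The fingers are behind the knob and clear of the lamp, so I push along tool -x.

Emit:
carry_out(
  rows=[
    [[-0.005,-0.001,0,0],[-0.01,-0.0017,0,0],[-0.015,-0.0017,0,0],[-0.02,-0.0017,0,0],[-0.024,-0.0017,0,0],[-0.028,-0.0017,0,0],[-0.031,-0.0017,0,0],[-0.034,-0.0017,0,0],[-0.037,-0.0017,0,0],[-0.04,-0.0017,0,0],[-0.043,-0.0017,0,0],[-0.046,-0.0017,0,0]],
  ],
)

```text
clock: 4.6
position: [0.4842, -0.2217, 0.0471]
tool_rot: [3.142, -0.0, 2.952]
force: [-0.4, -1.0, -0.3]
grip_width: -0.0001
finger_force: 0.0
```

```bash
python3 - <<'E'
from h import *
F={n:bot.grab_frame(n) for n in("side","top")}
for n in F: print([(r["position"],r["conf"],atz(F[n],r["position"],.07)) for r in bot.spot_point(F[n],"bolt_knob")[:2]])
print(bot.observe()["force"])
b=F["side"]["pixels"][300:480,200:420,::-1];a=F["top"]["pixels"][230:350,400:510,::-1]
cv2.imwrite("pics/e.png",np.hstack([cv2.resize(b,(440,360)),cv2.resize(a,(330,360))]))
E
```

```text
[([413.8, 271.8], 0.36, array([ 0.73954133, -0.01907486,  0.07      ]))]
[([478.6, 311.3], 0.52, array([ 0.48835431, -0.21725577,  0.07      ]))]
[0.95271767 0.08177728 0.2886521 ]
```

View pics/e.png

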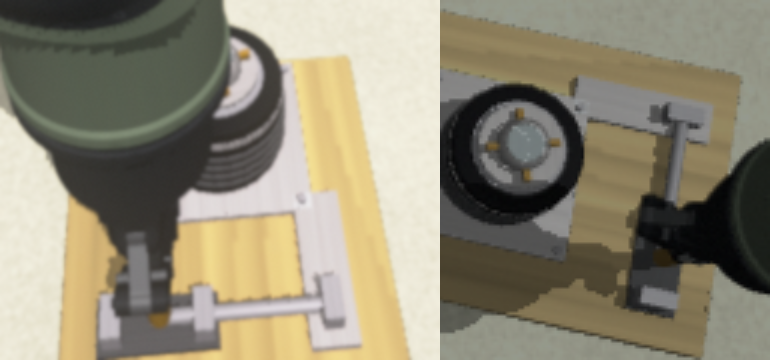

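```bash
python3 - <<'E'
from h import *
F={n:bot.grab_frame(n) for n in("side","top")}
p=bot.observe()["position"]
for n,(x0,y0,s,ox) in dict(side=(200,300,2,0),top=(400,230,3,440)).items():
    for z in(0,.02,.1):
        q=proj(F[n],p+[0,0,z]); print(n,z,(q-[x0,y0])*s+[ox,0])
    q=proj(F[n],np.array([.4835,-.2218,.033])); print("knob33",(q-[x0,y0])*s+[ox,0])
a=F["side"]["pixels"][400:480,225:325,::-1];b=F["top"]["pixels"][285:345,450:525,::-1]
cv2.imwrite("pics/f.png",np.hstack([cv2.resize(a,(400,320),interpolation=2),cv2.resize(b,(400,320),interpolation=2)]))
E
```

```text
side 0 [160.34545383 299.5709873 ]
side 0.02 [157.77083684 284.16997436]
side 0.1 [146.06772566 214.16353567]
knob33 [161.70967317 310.4680378 ]
top 0 [671.45555952 253.4672995 ]
top 0.02 [681.18058428 251.22474079]
top 0.1 [724.31005724 241.27922623]
knob33 [665.05081768 255.40629654]
```

View pics/f.png

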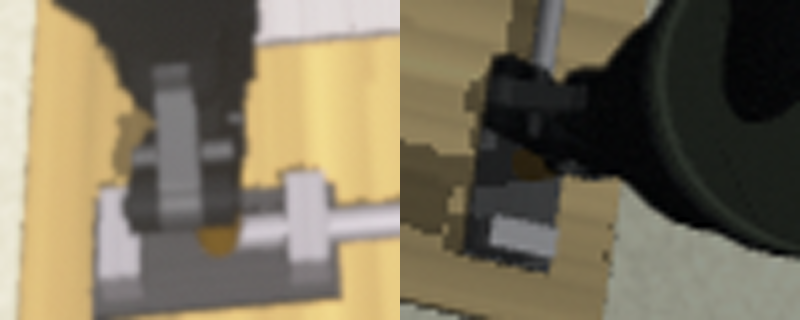

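```bash
python3 - <<'E'
from h import *
np.set_printoptions(precision=4,suppress=True)
F={n:bot.grab_frame(n) for n in("side","top")}
s=bot.observe();print(s["position"],s["grip_width"],s["tool_rot"])
f=lambda n,x,y:(225+x/4,400+y/4) if n=="side" else (450+(x-400)/5.333,285+y/5.333)
for n,x,y in(("side",130,225),("side",238,225),("side",185,225),("top",520,60),("top",495,140),("top",560,170),("top",530,165)):
  for z in(.047,.08,.11): print(n,(x,y),z,atz(F[n],f(n,x,y),z))
cv2.imwrite("pics/g.png",np.hstack([cv2.resize(F["side"]["pixels"][280:480,200:350,::-1],(450,600),interpolation=2)]))
d=cv2.imread("pics/d.png")
print(proj(F["side"],np.array([.438,-.211,.0447])),proj(F["top"],np.array([.438,-.211,.0447])))
E
```

```text
[ 0.4838 -0.2216  0.0472] 0.0002849427224561917 [-3.1416 -0.0001  2.9516]
side (130, 225) 0.047 [ 0.4568 -0.2217  0.047 ]
side (130, 225) 0.08 [ 0.4577 -0.2366  0.08  ]
side (130, 225) 0.11 [ 0.4586 -0.2501  0.11  ]
side (238, 225) 0.047 [ 0.4871 -0.2302  0.047 ]
side (238, 225) 0.08 [ 0.4863 -0.2446  0.08  ]
side (238, 225) 0.11 [ 0.4855 -0.2577  0.11  ]
side (185, 225) 0.047 [ 0.4722 -0.2261  0.047 ]
side (185, 225) 0.08 [ 0.4723 -0.2407  0.08  ]
side (185, 225) 0.11 [ 0.4723 -0.2539  0.11  ]
top (520, 60) 0.047 [ 0.5215 -0.2137  0.047 ]
top (520, 60) 0.08 [ 0.5174 -0.2029  0.08  ]
top (520, 60) 0.11 [ 0.5137 -0.1932  0.11  ]
top (495, 140) 0.047 [ 0.4899 -0.2026  0.047 ]
top (495, 140) 0.08 [ 0.4868 -0.1922  0.08  ]
top (495, 140) 0.11 [ 0.4841 -0.1827  0.11  ]
top (560, 170) 0.047 [ 0.479  -0.2274  0.047 ]
top (560, 170) 0.08 [ 0.4764 -0.2162  0.08  ]
top (560, 170) 0.11 [ 0.4739 -0.206   0.11  ]
top (530, 165) 0.047 [ 0.4806 -0.2158  0.047 ]
top (530, 165) 0.08 [ 0.4779 -0.205   0.08  ]
top (530, 165) 0.11 [ 0.4754 -0.1951  0.11  ]
[240.3892 452.6143] [472.6138 336.7593]
```

View pics/g.png

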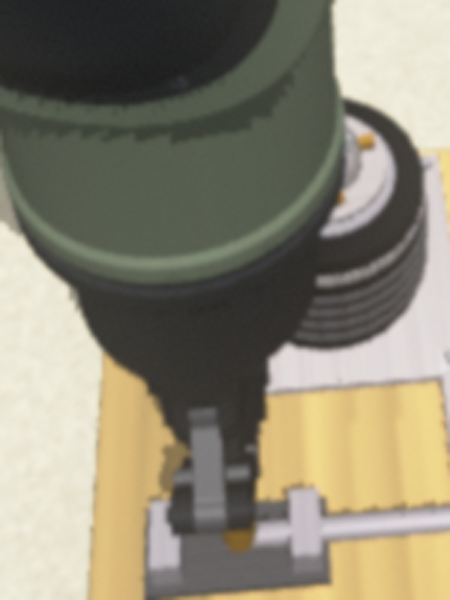

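Emit:
carry_out(
  rows=[
    [[-0.003,0,0,0],[-0.006,0,0,0],[-0.009,0,0,0],[-0.012,0,0,0]],
  ],
)

```text
clock: 5.33
position: [0.4962, -0.224, 0.0472]
tool_rot: [-3.142, 0.0, 2.952]
force: [0.2, 0.1, -0.9]
grip_width: 0.0004
finger_force: 0.0
```

```bash
python3 - <<'E'
from h import *
np.set_printoptions(precision=4,suppress=True)
F={n:bot.grab_frame(n) for n in("side","top")}
s=bot.observe();print(s["force"],s["moment"],s["clock"])
for n in F:
    h=cv2.cvtColor(F[n]["pixels"],cv2.COLOR_RGB2HSV); p0=cv2.imread(f"pics/{n}0.png");h0=cv2.cvtColor(p0,cv2.COLOR_BGR2HSV)
    c,r=((255,425) if n=="side" else (460,295))
    for k in(h0,h):
        w=k[r:r+50,c:c+40];m=(w[...,1]>150)&(w[...,0]<25)&(w[...,2]>50);ys,xs=np.nonzero(m);print(n,m.sum(),xs.mean()+c if m.any() else 0,ys.mean()+r if m.any() else 0,(xs.min()+c,xs.max()+c,ys.min()+r,ys.max()+r) if m.any() else 0)
a=F["side"]["pixels"][400:480,225:325,::-1];b=F["top"]["pixels"][285:345,450:525,::-1]
cv2.imwrite("pics/i.png",np.hstack([cv2.resize(a,(400,320),interpolation=2),cv2.resize(b,(400,320),interpolation=2)]))
E
```

```text
[-0.4422  1.0635  0.257 ] [-0.0035 -0.0331 -0.0208] 5.4333
side 110 278.8454545454546 455.1454545454545 (np.int64(274), np.int64(283), np.int64(449), np.int64(462))
side 29 279.0 459.6551724137931 (np.int64(276), np.int64(282), np.int64(458), np.int64(462))
top 0 0 0 0
top 0 0 0 0
```

View pics/i.png

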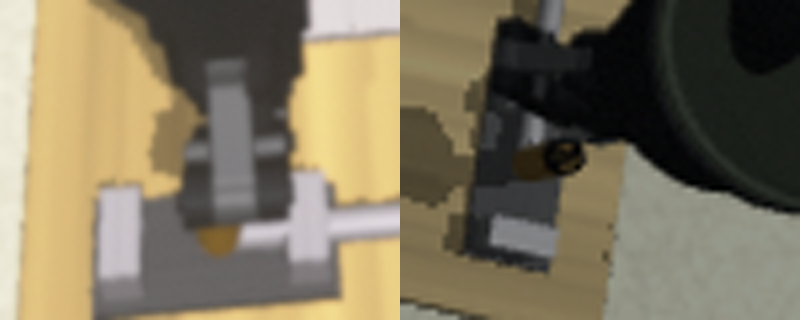

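The top view shows the fingers ahead of the knob, which hasn't moved. The fingers seem to have gone past it without contact. I'll grip the knob along its slide line so the finger opening confirms contact.

```bash
python3 - <<'E'
from h import *
print(np.round(bot.observe()["qpos"],3))
E
```

```text
[ 0.244  0.608  0.098  1.933 -0.098  0.604  1.786]
```

Emit:
carry_out(
  rows=[
    [[0,0,-0.02,0],[0,0,-0.045,0],[0,0,-0.06,0],[0.004,0,-0.06,0],[0.008,0,-0.06,0],[0.0127,0,-0.06,0]],
  ],
  grip=0.06,
)

```text
clock: 5.93
position: [0.4826, -0.2212, 0.1067]
tool_rot: [3.141, -0.001, 2.952]
force: [-0.2, -0.3, 0.3]
grip_width: 0.0602
finger_force: 0.0
```

Emit:
carry_out(
  rows=[
    [[0,0,0,7],[0,0,0,14],[0,0,0,21],[0,0,0,28],[0,0,0,35],[0,0,0,42],[0,0,0,49],[0,0,0,56],[0,0,0,63],[0,0,0,70],[0,0,0,77],[0,0,0,84]],
  ],
)

```text
clock: 6.93
position: [0.4824, -0.2213, 0.1063]
tool_rot: [-3.14, 0.0, 1.479]
force: [-0.0, -0.0, 0.8]
grip_width: 0.0604
finger_force: 0.0
```

```bash
python3 - <<'E'
from h import *
np.set_printoptions(precision=4,suppress=True)
F={n:bot.grab_frame(n) for n in("side","top")}
s=bot.observe();print(s["position"],s["qpos"],go([.4835,-.2218,.042],-.19+np.pi/2))
a=F["side"]["pixels"][340:480,200:340,::-1];b=F["top"]["pixels"][255:355,450:550,::-1]
for n,(c,r) in dict(side=(200,340),top=(450,255)).items(): print(n,(proj(F[n],s["position"])-[c,r])*(400/140 if n=="side" else 4))
cv2.imwrite("pics/j.png",np.hstack([cv2.resize(a,(400,400),interpolation=2),cv2.resize(b,(400,400),interpolation=2)]))
E
```

```text
[ 0.4824 -0.2212  0.1063] [-0.0566  0.5537  0.519   1.9481 -0.3946  0.7423  0.6061] (array([-0.0005,  0.0012,  0.0643]), np.float64(5.86))
side [214.0333 245.3275]
top [147.7562 231.4658]
```

View pics/j.png

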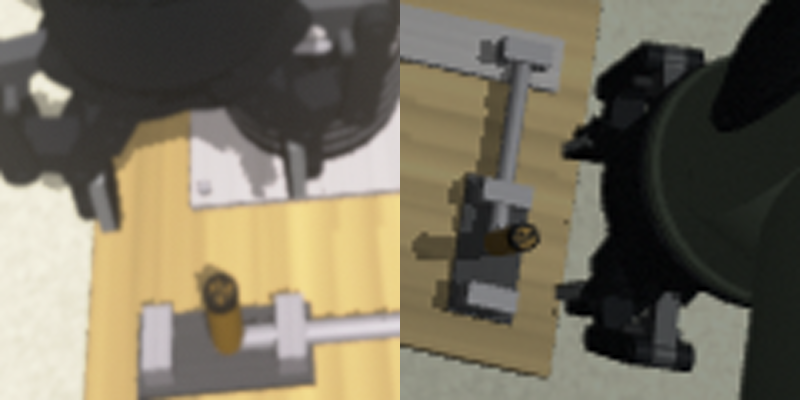

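The crop shows the open finger tips about 20 mm higher than the reported TCP would put them, at (108,220) and (298,190) in the left half. So the earlier push went over the knob's top. I go lower and grip the knob.

Emit:
carry_out(
  rows=[
    [[0,0.001,0.015,5.8],[0,0.001,0.03,5.8],[0,0.001,0.045,5.8],[0,0.001,0.06,5.8],[0,0.001,0.072,5.8],[0,0.001,0.081,5.8],[0,0.001,0.081,5.8],[0,0.001,0.081,5.8]],
  ],
  grip=0.05,
)

```text
clock: 7.7
position: [0.484, -0.2217, 0.0261]
tool_rot: [-3.141, -0.0, 1.385]
force: [0.4, -0.1, 0.5]
grip_width: 0.0498
finger_force: 0.0
```

Emit:
carry_out(
  rows=[
    [[0,0,0,0],[0,0,0,0],[0,0,0,0],[0,0,0,0],[0,0,0,0],[0,0,0,0]],
  ],
  grip=0.01,
  grip_force=20,
)

```text
clock: 8.2
position: [0.4846, -0.2216, 0.0267]
tool_rot: [3.141, -0.0, 1.385]
force: [-1.1, 0.1, 6.9]
grip_width: 0.0123
finger_force: 19.6
```

Emit:
carry_out(
  rows=[
    [[0,0,0,0],[0,0,-0.004,0],[0,0,-0.007,0],[0,0,-0.007,0]],
  ],
  grip=0.022,
)

```text
clock: 8.53
position: [0.4846, -0.2217, 0.0339]
tool_rot: [3.141, 0.0, 1.384]
force: [0.0, -0.6, 1.1]
grip_width: 0.0219
finger_force: 0.0
```

Emit:
carry_out(
  rows=[
    [[0,0,0,0],[0,0,0,0],[0,0,0,0],[0,0,0,0]],
  ],
  grip=0.01,
)

```text
clock: 8.87
position: [0.4848, -0.2217, 0.0338]
tool_rot: [3.14, -0.0, 1.384]
force: [-0.7, 1.8, 13.9]
grip_width: 0.01
finger_force: 6.6
```

Emit:
carry_out(
  rows=[
    [[0,0,0,0],[0,0,0,0],[0,0,0.005,0],[0,0,0.01,0],[0,0,0.013,0],[0,0,0.016,0],[0,0,0.016,0]],
  ],
  grip=0.03,
)

```text
clock: 9.45
position: [0.4839, -0.2215, 0.0164]
tool_rot: [-3.141, -0.0, 1.384]
force: [-0.6, 0.6, -0.1]
grip_width: 0.0302
finger_force: 0.0
```

Emit:
carry_out(
  rows=[
    [[0,0,0,0],[0,0,0,0],[0,0,0,0],[0,0,0,0]],
  ],
  grip=0.01,
)

```text
clock: 9.78
position: [0.4842, -0.2216, 0.0172]
tool_rot: [-3.141, 0.0, 1.384]
force: [-0.7, 0.4, -2.8]
grip_width: 0.0132
finger_force: 19.6
```

```bash
python3 - <<'E'
from h import *
np.set_printoptions(precision=4,suppress=True)
F={n:bot.grab_frame(n) for n in("side","top")}
s=bot.observe();print(s["position"],s["force"],s["moment"])
a=F["side"]["pixels"][380:480,230:330,::-1];b=F["top"]["pixels"][275:345,450:520,::-1]
for n,(c,r) in dict(side=(230,380),top=(450,275)).items():
  for z in(0,.02,.04): print(n,(proj(F[n],s["position"]+[0,0,z])-[c,r])*(4 if n=="side" else 400/70))
cv2.imwrite("pics/k.png",np.hstack([cv2.resize(a,(400,400),interpolation=2),cv2.resize(b,(400,400),interpolation=2)]))
E
```

```text
[ 0.4842 -0.2217  0.0172] [-0.8077 -0.6246 -3.5294] [-0.1965  0.2136 -0.0322]
side [209.2293 322.3552]
side [204.466 293.675]
side [199.4712 263.6012]
top [128.772  230.7021]
top [146.2431 226.6532]
top [164.4062 222.444 ]
```

Gripped at 13 mm, which is the knob. I slide it along tool +y.

Emit:
carry_out(
  rows=[
    [[0,0.003,0,0],[0,0.006,0,0],[0,0.009,0,0],[0,0.012,0,0],[0,0.015,0,0]],
  ],
)

```text
clock: 10.3
position: [0.4994, -0.2245, 0.0172]
tool_rot: [-3.142, 0.0, 1.384]
force: [-3.5, -1.8, -0.8]
grip_width: 0.0131
finger_force: 19.7
```

Emit:
carry_out(
  rows=[
    [[0,0.0015,0,0],[0,0.003,0,0],[0,0.0045,0,0],[0,0.006,0,0]],
  ],
)

```text
clock: 10.63
position: [0.505, -0.2256, 0.0172]
tool_rot: [3.142, 0.0, 1.384]
force: [-2.4, -2.1, -1.4]
grip_width: 0.0125
finger_force: 19.7
```

Emit:
carry_out(
  rows=[
    [[0,0.0015,0,0],[0,0.003,0,0],[0,0.0045,0,0],[0,0.006,0,0]],
  ],
)

```text
clock: 10.97
position: [0.5052, -0.2255, 0.0166]
tool_rot: [-3.132, -0.002, 1.383]
force: [-41.1, 6.9, 28.9]
grip_width: 0.0128
finger_force: 24.7
```

Emit:
carry_out(
  rows=[
    [[0,0.0015,0,0],[0,0.003,0,0],[0,0.0045,0,0]],
  ],
)

```text
clock: 11.22
position: [0.5053, -0.2255, 0.0163]
tool_rot: [-3.124, -0.004, 1.382]
force: [-65.1, 12.8, 49.7]
grip_width: 0.0129
finger_force: 33.7
```

Hit a stop. I relax the push now.

Emit:
carry_out(
  rows=[
    [[0,-0.0045,0,0],[0,-0.009,0,0],[0,-0.0105,0,0],[0,-0.0105,0,0]],
  ],
)

```text
clock: 11.55
position: [0.5045, -0.2254, 0.0168]
tool_rot: [-3.141, 0.0, 1.384]
force: [-2.5, -3.3, -16.7]
grip_width: 0.0127
finger_force: 19.8
```

Emit:
carry_out(
  rows=[
    [[0,0,0,0],[0,0,0,0],[0,0,-0.02,0],[0,0,-0.05,0],[0,0,-0.08,0],[-0.02,-0.02,-0.11,0],[-0.02,-0.05,-0.13,0],[-0.02,-0.08,-0.13,0],[-0.02,-0.1,-0.13,0],[-0.02,-0.1,-0.13,0]],
  ],
  grip=0.03,
)

```text
clock: 12.38
position: [0.4004, -0.226, 0.1481]
tool_rot: [3.141, -0.002, 1.383]
force: [1.0, -0.7, -0.6]
grip_width: 0.0298
finger_force: 0.0
```

```bash
python3 - <<'E'
from h import *
np.set_printoptions(precision=4,suppress=True)
F={n:bot.grab_frame(n) for n in("side","top")}
s=bot.observe();print(s["clock"],s["position"],s["force"])
ps=[]
for n in F:
    r=bot.spot_point(F[n],"bolt_knob")[:1];print(n,[(x["position"],x["conf"],atz(F[n],x["position"],.07)) for x in r])
a=F["side"]["pixels"][380:480,230:390,::-1];b=F["top"]["pixels"][255:345,450:540,::-1]
cv2.imwrite("pics/l.png",np.hstack([cv2.resize(a,(480,300),interpolation=2),cv2.resize(b,(300,300),interpolation=2)]))
E
```

```text
12.4833 [ 0.4039 -0.2266  0.148 ] [ 0.4681 -0.3647 -0.1416]
side [([298.5, 442.8], 0.8, array([ 0.5051, -0.2298,  0.07  ]))]
top [([481.9, 301.2], 0.73, array([ 0.5091, -0.225 ,  0.07  ]))]
```

View pics/l.png

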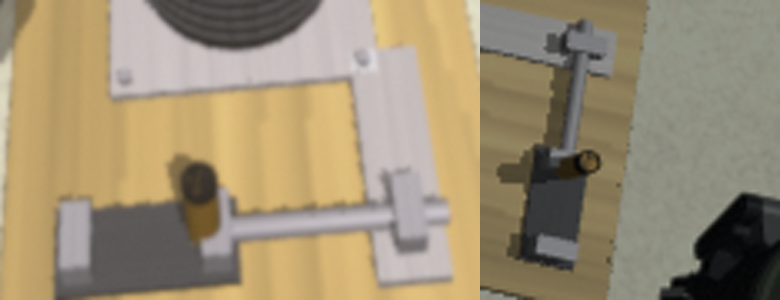

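The bolt now runs through the keeper, with its end at about (440,210), and the knob sits against the strap at (200,185). It is fully in, since the end stop was felt. Next I touch the bench with the fingers at 58 mm opening to calibrate the tip height.

```bash
python3 - <<'E'
from h import *
np.set_printoptions(precision=4,suppress=True)
print(go([.5,.06,.12],1.38),np.round(bot.observe()["qpos"],3))
S={l:{n:[] for n in("side","top")} for l in("pin_level","collar","lamp_socket","home","bore","cell")}
Z=dict(pin_level=.105,collar=.03,lamp_socket=.097,home=.092,bore=.006,cell=.006)
for i in range(3):
    for n in("side","top"):
        f=bot.grab_frame(n)
        for l in S:
            for r in bot.spot_point(f,l)[:1]:
                if r["conf"]>.5: S[l][n].append(atz(f,r["position"],Z[l])[:2])
for l in S:
    for n in S[l]:
        if S[l][n]: print(l,n,len(S[l][n]),np.median(S[l][n],axis=0),np.std(S[l][n],axis=0))
E
```

```text
(array([0.2995, 0.0411, 0.0275]), np.float64(0.3)) [-0.098  0.397  0.62   2.084 -0.334  0.756  0.545]
pin_level side 3 [ 0.5445 -0.1087] [0.0018 0.0015]
pin_level top 2 [ 0.5484 -0.1058] [0.0011 0.0021]
collar side 3 [0.5463 0.1915] [0.0037 0.0012]
collar top 3 [0.5508 0.1978] [0.0015 0.0034]
lamp_socket side 1 [0.5334 0.1027] [0. 0.]
lamp_socket top 3 [ 0.5512 -0.1116] [0.0007 0.0006]
home top 3 [ 0.5427 -0.1071] [0.0019 0.0019]
bore side 3 [0.5403 0.2032] [0.0032 0.0011]
bore top 3 [0.5447 0.2022] [0.0006 0.0024]
cell side 3 [0.5396 0.2044] [0.0017 0.0023]
cell top 3 [0.5464 0.1997] [0.0034 0.0013]
```

Emit:
carry_out(
  rows=[
    [[0.035,0.005,0,0],[0.07,0.01,0,0],[0.105,0.015,0,0],[0.14,0.02,0,0],[0.175,0.025,0,0],[0.21,0.03,0,0],[0.245,0.035,0,0],[0.28,0.04,0,0],[0.3,0.041,0.03,0],[0.3,0.041,0.06,0],[0.3,0.041,0.09,0],[0.3,0.041,0.108,0]],
  ],
  grip=0.058,
)

```text
clock: 15.68
position: [0.4977, 0.061, 0.0366]
tool_rot: [-3.14, 0.001, 1.386]
force: [-0.9, -0.4, 0.1]
grip_width: 0.0581
finger_force: 0.0
```

Emit:
carry_out(
  rows=[
    [[0,0,0.005,0],[0,0,0.01,0],[0,0,0.015,0],[0,0,0.02,0]],
  ],
)

```text
clock: 16.02
position: [0.4996, 0.0607, 0.0198]
tool_rot: [3.14, -0.001, 1.384]
force: [0.5, -0.2, 1.1]
grip_width: 0.0578
finger_force: 0.0
```

Emit:
carry_out(
  rows=[
    [[0,0,0.003,0],[0,0,0.006,0],[0,0,0.009,0],[0,0,0.012,0]],
  ],
)

```text
clock: 16.35
position: [0.4991, 0.0607, 0.0073]
tool_rot: [3.141, -0.0, 1.384]
force: [0.1, 0.1, -0.1]
grip_width: 0.0579
finger_force: 0.0
```

Emit:
carry_out(
  rows=[
    [[0,0,0.002,0],[0,0,0.004,0],[0,0,0.006,0]],
  ],
)

```text
clock: 16.6
position: [0.4989, 0.0606, 0.0011]
tool_rot: [3.141, -0.0, 1.384]
force: [-1.8, -0.9, 0.1]
grip_width: 0.0578
finger_force: 0.0
```

Emit:
carry_out(
  rows=[
    [[0,0,0.002,0],[0,0,0.004,0]],
  ],
)

```text
clock: 16.77
position: [0.4989, 0.0606, -0.003]
tool_rot: [3.142, -0.0, 1.384]
force: [-0.7, -0.0, 0.1]
grip_width: 0.0578
finger_force: 0.0
```

Emit:
carry_out(
  rows=[
    [[0,0,0.002,0],[0,0,0.004,0]],
  ],
)

```text
clock: 16.93
position: [0.4988, 0.0606, -0.007]
tool_rot: [3.142, 0.0, 1.384]
force: [-0.0, -0.2, -0.4]
grip_width: 0.0582
finger_force: 0.0
```

Emit:
carry_out(
  rows=[
    [[0,0,0.0015,0],[0,0,0.003,0]],
  ],
)

```text
clock: 17.1
position: [0.4988, 0.0606, -0.01]
tool_rot: [-3.142, 0.0, 1.384]
force: [-0.7, 0.2, 0.5]
grip_width: 0.058
finger_force: 0.0
```

Emit:
carry_out(
  rows=[
    [[0,0,0.0015,0],[0,0,0.003,0]],
  ],
)

```text
clock: 17.27
position: [0.4988, 0.0606, -0.0129]
tool_rot: [3.142, 0.0, 1.384]
force: [0.1, 0.2, 0.0]
grip_width: 0.0578
finger_force: 0.0
```

Emit:
carry_out(
  rows=[
    [[0,0,0.0015,0],[0,0,0.003,0]],
  ],
)

```text
clock: 17.43
position: [0.4988, 0.0606, -0.0159]
tool_rot: [3.142, 0.0, 1.384]
force: [-0.3, -0.1, -0.2]
grip_width: 0.0582
finger_force: 0.0
```

Emit:
carry_out(
  rows=[
    [[0,0,0.0015,0],[0,0,0.003,0]],
  ],
)

```text
clock: 17.6
position: [0.4988, 0.0606, -0.0189]
tool_rot: [3.142, 0.0, 1.384]
force: [0.0, 0.0, 0.2]
grip_width: 0.0578
finger_force: 0.0
```

Emit:
carry_out(
  rows=[
    [[0,0,0.0015,0],[0,0,0.003,0]],
  ],
)

```text
clock: 17.77
position: [0.4988, 0.0606, -0.0219]
tool_rot: [3.142, 0.0, 1.384]
force: [0.4, -0.4, -0.4]
grip_width: 0.0582
finger_force: 0.0
```

Emit:
carry_out(
  rows=[
    [[0,0,0.0015,0],[0,0,0.003,0]],
  ],
)

```text
clock: 17.93
position: [0.4988, 0.0606, -0.025]
tool_rot: [-3.142, 0.0, 1.384]
force: [0.2, -0.4, 0.5]
grip_width: 0.0579
finger_force: 0.0
```

Emit:
carry_out(
  rows=[
    [[0,0,0.0015,0],[0,0,0.003,0]],
  ],
)

```text
clock: 18.1
position: [0.4988, 0.0606, -0.0279]
tool_rot: [-3.142, -0.0, 1.384]
force: [0.1, -0.0, 0.8]
grip_width: 0.0585
finger_force: 0.0
```

Emit:
carry_out(
  rows=[
    [[0,0,0.0015,0],[0,0,0.003,0]],
  ],
)

```text
clock: 18.27
position: [0.4988, 0.0606, -0.031]
tool_rot: [-3.142, 0.0, 1.384]
force: [-0.4, -0.2, -0.9]
grip_width: 0.0581
finger_force: 0.0
```

```bash
python3 - <<'E'
from h import *
np.set_printoptions(precision=4,suppress=True)
f=bot.grab_frame("side");s=bot.observe();p=s["position"]
print(p,[proj(f,np.array([p[0],p[1],z])) for z in(-.03,0,.03)])
p0=cv2.imread("pics/side0.png")[...,::-1]
d=(np.abs(f["pixels"].astype(int)-p0).sum(2)>90)
g=f["pixels"].mean(2)
w=np.where(d,np.where(g<70,"#",np.where(g<120,"+","-")),".")
print("cols 215-325");
for r in range(215,330,2): print(r,"".join(w[r,215:325]))
E
```

```text
[ 0.4987  0.0607 -0.0312] [array([258.3305, 308.4088]), array([256.4602, 296.9507]), array([254.4932, 284.8999])]
cols 215-325
215 ##+++++++++++++++++++++++++++++++++++++++########.............................................................
217 #######+++++++++++++++++++++++++++++#######...............................................-..................-
219 #################+++++++++##############............................................-.........................
221 #######################################...............................................................-.......
223 +#####################################.............................................................-..........
225 +++###################################........................................................................
227 +++##################################...............................................................-.........
229 ++++#####################################........................................................-............
231 ++++#################################..##........
[... 4996 characters left out ...]
..........
319 ..............................................................................................................
321 ......-.......................................................................................................
323 ..............................................................................................................
325 ..-...........................................................................................................
327 .......-......................................................................................................
329 .............-................................................................................................
```

The pixel map shows the finger tips at rows 295–298, right at bench level. I go down gently until contact.

Emit:
carry_out(
  rows=[
    [[0,0,0.001,0],[0,0,0.002,0]],
  ],
)

```text
clock: 18.48
position: [0.4989, 0.0606, -0.0329]
tool_rot: [3.142, 0.0, 1.384]
force: [-1.1, 0.2, -0.1]
grip_width: 0.058
finger_force: 0.0
```

Emit:
carry_out(
  rows=[
    [[0,0,0.001,0],[0,0,0.002,0]],
  ],
)

```text
clock: 18.65
position: [0.4988, 0.0606, -0.0349]
tool_rot: [-3.142, -0.0, 1.384]
force: [0.3, -1.1, -0.0]
grip_width: 0.0578
finger_force: 0.0
```

Emit:
carry_out(
  rows=[
    [[0,0,0.001,0],[0,0,0.002,0]],
  ],
)

```text
clock: 18.82
position: [0.4988, 0.0606, -0.0369]
tool_rot: [-3.142, 0.0, 1.384]
force: [0.5, -1.1, -0.1]
grip_width: 0.0578
finger_force: 0.0
```

Emit:
carry_out(
  rows=[
    [[0,0,0.001,0],[0,0,0.002,0]],
  ],
)

```text
clock: 18.98
position: [0.4988, 0.0606, -0.0389]
tool_rot: [-3.142, 0.0, 1.384]
force: [0.0, -0.1, 0.5]
grip_width: 0.0579
finger_force: 0.0
```

Emit:
carry_out(
  rows=[
    [[0,0,0.001,0],[0,0,0.002,0]],
  ],
)

```text
clock: 19.15
position: [0.4989, 0.0606, -0.0408]
tool_rot: [3.142, -0.0, 1.384]
force: [-5.4, 0.1, 33.4]
grip_width: 0.0577
finger_force: 16.7
```

```bash
python3 - <<'E'
from h import *
f=bot.grab_frame("side");s=bot.observe();p=s["position"]
print(p,s["force"],[proj(f,np.array([p[0],p[1],z])) for z in(0,.01)])
p0=cv2.imread("pics/side0.png")[...,::-1]
d=(np.abs(f["pixels"].astype(int)-p0).sum(2)>90)
g=f["pixels"].mean(2)
w=np.where(d,np.where(g<70,"#",np.where(g<120,"+","-")),".")
for r in range(287,312): print(r,"".join(w[r,215:300]))
E
```

```text
[ 0.49883961  0.06062894 -0.04067446] [-1.72240003  0.5418127   7.15150881] [array([256.53571187, 296.94663055]), array([255.89178898, 292.99776807])]
287 ++++++--+++++####+++##++-.......................---++++++++++####++++--..............
288 -++++---+++++###++++###+.............................--++++++####+-..................
289 -------++++++###++++###+...............................+++++++###+...................
290 .++---+++++++###++++###+................................++++++###+...................
291 ..--+-+-----++###+++###+................................++++++###+...................
292 ..-----......+###++++##+................................-+++++###+...................
293 .............+###++++##+................................-+++++###+...................
294 .............-+##++++##+.................................+++++###+...................
295 ..............+##++++##+.................................++++++++....................
296 ..............+###+++##+.................................-++++++.....................
297 ..............-+##++++#+.....................
[... 600 characters left out ...]
......................................................................
305 .....................................................................................
306 .....................................................................................
307 ....................................................................................-
308 .....................................................................................
309 .....................................................................................
310 .....................................................................................
311 ..............................................................-......................
```

Contact at TCP z = -0.0405, so at this opening the tip sits 40 mm above the reported TCP. Now I take the cell.

Emit:
carry_out(
  rows=[
    [[0,0,-0.03,0],[0,0,-0.06,0],[0,0,-0.09,0],[0.035,0.005,-0.09,0],[0.07,0.01,-0.09,0],[0.105,0.015,-0.09,0],[0.14,0.0196,-0.09,0],[0.1446,0.0196,-0.09,0],[0.1446,0.0196,-0.09,0],[0.1446,0.0196,-0.08,0]],
  ],
  grip=0.085,
)

```text
clock: 20.03
position: [0.5455, 0.199, 0.0399]
tool_rot: [3.14, -0.001, 1.385]
force: [0.5, -0.7, 0.2]
grip_width: 0.0855
finger_force: 0.0
```

```bash
python3 - <<'E'
from h import *
np.set_printoptions(precision=4,suppress=True)
s=bot.observe();print(s["position"],s["qpos"],go([.545,.199,-.03],1.384))
f=bot.grab_frame("side");p=s["position"]
print([proj(f,np.array([p[0],p[1],z])) for z in(.09,.1)])
print([ (l,r["position"],atz(f,r["position"],z)) for l,z in(("collar",.03),("cell",.006)) for r in bot.spot_point(f,l)[:1]])
E
```

```text
[0.5455 0.199  0.0399] [-0.782   0.7232  0.4847  1.8558 -0.5078  0.6861 -0.186 ] (array([-0.0002, -0.0006,  0.0699]), np.float64(0.04))
[array([263.8632, 201.0071]), array([263.3151, 196.5211])]
[('collar', [265.8, 227.9], array([0.5426, 0.1957, 0.03  ])), ('cell', [266.5, 237.4], array([0.5418, 0.1962, 0.006 ]))]
```

Emit:
carry_out(
  rows=[
    [[0,0,0.015,0],[0,0,0.03,0],[0,0,0.045,0],[0,0,0.057,0],[0,0,0.065,0],[0,0,0.07,0],[0,0,0.07,0]],
  ],
)

```text
clock: 20.77
position: [0.5446, 0.1986, -0.0315]
tool_rot: [-3.141, 0.001, 1.384]
force: [-0.6, -0.5, 0.3]
grip_width: 0.0853
finger_force: 0.0
```

Emit:
carry_out(
  rows=[
    [[0,0,0,0],[0,0,0,0],[0,0,0,0],[0,0,0,0],[0,0,0,0]],
  ],
  grip=0.05,
  grip_force=35,
)

```text
clock: 21.18
position: [0.5453, 0.1992, -0.03]
tool_rot: [3.141, -0.001, 1.384]
force: [-0.6, -1.1, 6.3]
grip_width: 0.0552
finger_force: 35.9
```

Emit:
carry_out(
  rows=[
    [[0,0,-0.02,0],[0,0,-0.05,0],[0,0,-0.08,0],[0,0,-0.11,0],[-0.02,0.004,-0.13,0],[-0.055,0.011,-0.13,0],[-0.09,0.0175,-0.13,0],[-0.125,0.024,-0.13,0],[-0.16,0.031,-0.13,0],[-0.195,0.038,-0.13,0],[-0.23,0.0445,-0.13,0],[-0.26,0.05,-0.13,0]],
  ],
)

```text
clock: 22.18
position: [0.5456, -0.0681, 0.0998]
tool_rot: [3.141, 0.0, 1.384]
force: [0.8, -0.7, -1.6]
grip_width: 0.0552
finger_force: 37.9
```

Emit:
carry_out(
  rows=[
    [[-0.02,0.004,0,0],[-0.0413,0.0082,0,0],[-0.0413,0.0082,0,0],[-0.0413,0.0082,0,0]],
  ],
)

```text
clock: 22.52
position: [0.5461, -0.1089, 0.0996]
tool_rot: [3.141, 0.0, 1.382]
force: [0.1, 0.8, -1.0]
grip_width: 0.0548
finger_force: 37.9
```

```bash
python3 - <<'E'
from h import *
np.set_printoptions(precision=4,suppress=True)
s=bot.observe();p=np.array(s["position"]);print(s["clock"],p,s["qpos"],s["force"],s["grip_width"])
u=p[2]+.036
for i in range(3):
  for n in("side","top"):
    f=bot.grab_frame(n)
    for l,z in(("collar",u+.024),("bore",u),("cell",u),("pin_level",.105)):
        for r in bot.spot_point(f,l)[:1]: print(n,l,round(r["conf"],2),np.round(r["position"],1),atz(f,r["position"],z)[:2])
E
```

```text
22.5167 [ 0.5461 -0.1089  0.0996] [-0.2788  0.6025  0.5265  1.8876 -0.4245  0.7632  0.2949] [ 0.1325  0.8498 -1.0459] 0.05481206787314421
side collar 0.87 [303.1 306.6] [ 0.5437 -0.1111]
side bore 0.88 [303.7 317.3] [ 0.5441 -0.1084]
side cell 0.87 [304.6 318.2] [ 0.5448 -0.1101]
side pin_level 0.57 [298.5 438.9] [ 0.504  -0.2417]
top collar 0.55 [436.7 271.6] [ 0.5521 -0.1116]
top bore 0.78 [431.9 276.5] [ 0.5464 -0.1081]
top cell 0.72 [433.7 276.2] [ 0.547  -0.1116]
top pin_level 0.68 [428.6 278.5] [ 0.5471 -0.1088]
side collar 0.64 [301.8 304.7] [ 0.5429 -0.1078]
side bore 0.63 [303.3 316. ] [ 0.5441 -0.1063]
side cell 0.83 [303.1 316.2] [ 0.5438 -0.1065]
top collar 0.75 [435.2 271. ] [ 0.5531 -0.1088]
top bore 0.48 [430.5 278.2] [ 0.5429 -0.1053]
top cell 0.51 [429.  277.8] [ 0.5436 -0.1025]
top pin_level 0.67 [425.4 277.1] [ 0.5497 -0.1025]
side collar 0.72 [303.6 308. ] [ 0.5438 -0.1133]
side bore 0.95 [302.7 317.5] [ 0.5428 -0.1083]
side cell 0.81 [304.1 315.1] [ 0.5454 -0.1052]
top collar 0.79 [433.6 271.5] [ 0.5521 -0.1058]
top bore 0.76 [432.4 275.6] [ 0.5481 -0.1091]
top cell 0.73 [426.6 277.4] [ 0.5443 -0.0978]
top pin_level 0.56 [427.8 280.4] [ 0.5432 -0.1072]
```

The cell and lamp axes agree within about 1 mm in both views, so I descend gently.

Emit:
carry_out(
  rows=[
    [[0,0,0.006,0],[0,0,0.012,0],[0,0,0.018,0],[0,0,0.022,0],[0,0,0.024,0],[0,0,0.025,0]],
  ],
)

```text
clock: 24.52
position: [0.546, -0.1079, 0.0737]
tool_rot: [-3.141, 0.0, 1.384]
force: [-0.5, -0.8, -1.4]
grip_width: 0.055
finger_force: 37.9
```

Emit:
carry_out(
  rows=[
    [[0,0,0.001,0],[0,0,0.002,0],[0,0,0.003,0]],
  ],
)

```text
clock: 24.77
position: [0.5464, -0.1078, 0.0713]
tool_rot: [3.141, 0.0, 1.384]
force: [-0.2, -0.4, -1.0]
grip_width: 0.055
finger_force: 37.9
```

Emit:
carry_out(
  rows=[
    [[0,0,0.001,0],[0,0,0.002,0],[0,0,0.003,0]],
  ],
)

```text
clock: 25.02
position: [0.5464, -0.1079, 0.0683]
tool_rot: [3.141, 0.0, 1.384]
force: [-0.1, -0.4, 3.5]
grip_width: 0.0553
finger_force: 38.0
```

Emit:
carry_out(
  rows=[
    [[0,0,0.0008,0],[0,0,0.0016,0]],
  ],
)

```text
clock: 25.18
position: [0.5464, -0.1079, 0.0668]
tool_rot: [3.141, 0.0, 1.384]
force: [0.2, -0.4, 5.1]
grip_width: 0.0549
finger_force: 38.2
```

Resting on the pins with light pressure, so I start turning.

Emit:
carry_out(
  rows=[
    [[0,0,0,4],[0,0,0,8],[0,0,0,12],[0,0,0,16],[0,0,0,20]],
  ],
)

```text
clock: 25.6
position: [0.5475, -0.1078, 0.0668]
tool_rot: [3.139, -0.0, 1.033]
force: [7.3, 2.1, -1.0]
grip_width: 0.055
finger_force: 38.0
```

Emit:
carry_out(
  rows=[
    [[0,0,0,4],[0,0,0,8],[0,0,0,12],[0,0,0,16],[0,0,0,20]],
  ],
)

```text
clock: 26.02
position: [0.5471, -0.1077, 0.0668]
tool_rot: [3.14, -0.001, 0.685]
force: [2.0, -2.1, 0.6]
grip_width: 0.0551
finger_force: 38.0
```

The force dropped in the first 20°, so the keyways dropped over the pins. I push down to check.

```bash
python3 - <<'E'
from h import *
s=bot.observe();print(s["position"],s["force"],s["moment"],s["qpos"][6])
E
```

```text
[ 0.5470717  -0.10773284  0.06678214] [ 1.95198165 -2.11062924  0.589526  ] [-0.51151628 -0.34421644  1.44095533] -0.2115326473278156
```

Emit:
carry_out(
  rows=[
    [[0,0,0.001,0],[0,0,0.002,0],[0,0,0.003,0]],
  ],
)

```text
clock: 26.27
position: [0.5471, -0.1077, 0.0638]
tool_rot: [3.14, -0.001, 0.69]
force: [5.2, 0.7, 7.0]
grip_width: 0.0549
finger_force: 38.4
```

Emit:
carry_out(
  rows=[
    [[0,0,0,-1.5],[0,0,0,-3]],
  ],
)

```text
clock: 26.43
position: [0.547, -0.1078, 0.0638]
tool_rot: [3.141, -0.001, 0.742]
force: [5.6, -1.1, 4.2]
grip_width: 0.0551
finger_force: 38.4
```

```bash
python3 - <<'E'
from h import *
s=bot.observe();print(s["position"],s["force"],s["moment"])
E
```

```text
[ 0.54699692 -0.10783557  0.06383087] [ 5.59993172 -1.11476716  4.18402659] [-0.11131789 -1.19381813  0.17758631]
```

Emit:
carry_out(
  rows=[
    [[-0.0003,-0.0005,0,-1.5],[-0.0003,-0.0005,0.001,-1.5],[-0.0003,-0.0005,0.002,-1.5],[-0.0003,-0.0005,0.003,-1.5]],
  ],
)

```text
clock: 26.77
position: [0.5469, -0.1079, 0.061]
tool_rot: [3.14, -0.002, 0.766]
force: [8.3, -1.2, 3.8]
grip_width: 0.0546
finger_force: 38.3
```

```bash
python3 - <<'E'
from h import *
s=bot.observe();print(s["position"],s["force"],s["moment"])
E
```

```text
[ 0.54694988 -0.10791584  0.06099013] [ 8.26396398 -1.17269693  3.75866768] [-0.25276433 -1.75454897  0.16051995]
```

Emit:
carry_out(
  rows=[
    [[0.0007,0.0007,0,0],[0.0007,0.0007,0.001,0],[0.0007,0.0007,0.002,0],[0.0007,0.0007,0.003,0]],
  ],
)

```text
clock: 27.1
position: [0.5473, -0.1077, 0.0578]
tool_rot: [3.141, -0.001, 0.766]
force: [4.8, 0.2, 6.4]
grip_width: 0.0549
finger_force: 38.5
```

```bash
python3 - <<'E'
from h import *
s=bot.observe();print(s["position"],s["force"],s["moment"])
E
```

```text
[ 0.54730825 -0.10772437  0.05779214] [4.79221712 0.1582859  6.37008056] [ 0.02280041 -1.01993379  0.16510176]
```

Now pressing into the spring. I push on to its end stop.

Emit:
carry_out(
  rows=[
    [[0.0005,0.0005,0.0007,0],[0.0005,0.0005,0.0014,0],[0.0005,0.0005,0.002,0]],
  ],
)

```text
clock: 27.35
position: [0.5474, -0.1077, 0.056]
tool_rot: [-3.141, -0.001, 0.766]
force: [-3.2, 2.3, 26.6]
grip_width: 0.055
finger_force: 40.0
```

Emit:
carry_out(
  rows=[
    [[0,0,0.0007,0],[0,0,0.0014,0]],
  ],
)

```text
clock: 27.52
position: [0.5475, -0.1076, 0.0556]
tool_rot: [-3.141, -0.002, 0.766]
force: [-10.5, 5.4, 50.0]
grip_width: 0.0551
finger_force: 42.3
```

The end stop came at TCP 0.056, as predicted for home. I ease to a moderate push and check.

Emit:
carry_out(
  rows=[
    [[0,0,-0.0008,0],[0,0,-0.001,0],[0,0,-0.001,0],[0,0,-0.001,0]],
  ],
)

```text
clock: 27.85
position: [0.5473, -0.1076, 0.0559]
tool_rot: [-3.141, -0.001, 0.766]
force: [-1.6, 2.2, 20.9]
grip_width: 0.0553
finger_force: 39.6
```

```bash
python3 - <<'E'
from h import *
np.set_printoptions(precision=4,suppress=True)
for n in("side","top"):
    f=bot.grab_frame(n)
    for l,z in(("bolt_knob",.07),("bottle",0),("jar",0),("spatula",0),("collar",.116),("cell",.092)):
        print(n,l,[(round(r["conf"],2),np.round(r["position"],1),atz(f,r["position"],z)[:2]) for r in bot.spot_point(f,l)[:1]])
s=bot.observe();print(s["clock"],s["position"],s["force"],s["moment"])
E
```

```text
side bolt_knob [(0.71, array([301.4, 438.6]), array([ 0.5094, -0.226 ]))]
side bottle [(0.59, array([415.2, 270.4]), array([0.7781, 0.0428]))]
side jar [(0.87, array([375.2, 220. ]), array([0.7589, 0.1921]))]
side spatula [(0.95, array([219.4, 186.5]), array([0.4742, 0.3955]))]
side collar [(0.89, array([308.5, 325.6]), array([ 0.5498, -0.1078]))]
side cell [(0.75, array([305., 336.]), array([ 0.5449, -0.1049]))]
top bolt_knob []
top bottle [(0.55, array([353.2, 182.7]), array([0.7834, 0.0366]))]
top jar [(0.81, array([282.7, 189.4]), array([0.762 , 0.1999]))]
top spatula [(0.8, array([189.6, 307.3]), array([0.4835, 0.3916]))]
top collar []
top cell [(0.26, array([426.7, 280.8]), array([ 0.5443, -0.108 ]))]
28.55 [ 0.5474 -0.1076  0.0559] [-2.3103  2.4877 21.6789] [0.6319 0.6594 0.1727]
```

```bash
python3 -c "
from workcell import bot
print(bot.job_done())"
```

```text
the job is handed in; nothing more can be done
None
```

The job is handed in at about 28.6 s: the bolt is in its keeper against the end stop, and the gripper is holding the cell keyed over the pins, pushed home with about 22 N; the bottle, jar and spatula were left where they stood, the bolt stop was pushed to about 68 N at the wrist (limit 120 N), and the fingertips turned out to sit about 40 mm above the reported TCP at the cell's opening, so I set heights by touching the bench.

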